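# Change the instrument in the bench vise and clamp it

## Task

First take the finished instrument (orange top) out of the open vise and set it down flat in the green tray. Then take the unfinished instrument (aluminium top) from the grey tray, lay it upright on the vise bed, lengthwise and centred between the jaws, let go of it, and crank the red-knobbed handle clockwise until the sliding jaw presses it firmly and squarely against the fixed jaw. Leave the other things on the bench where they are.

Things in the scene. Friction and masses are not known exactly. Their poses are not given: they have to be found in the camera images.
- vise: Low blue vise, fixed, 253 mm long in y (-185 to +68), 100 wide in x. Origin: on the table, under the jaw space. Steel bed between the jaws: 30 mm above the table. Fixed jaw at +y, its face at y = +35 mm looking to -y. Jaws 80 to 90 mm long in x, tops 54 mm above the table. Gearbox 75 mm high at y = -180 to -110 mm, crank on top. Position and yaw vary.
- jaw (a joint): Travel of the sliding jaw in m, 0 = fully open, growing as it slides to the vise's +y; moved only by the crank (2.39 mm per rad, 15 mm per turn). Gap from orange pad to fixed jaw = 66 mm minus this (60 to 66 mm at the start); an instrument is 44 mm wide. The screw stops at 26 mm.
- pad: Orange sprung pad on the front of the sliding jaw, 80 x 8 x 24 mm. It yields 4 mm, so once it touches the work the crank must turn on by 1 to 1.7 rad, to the screw's stop, for a firm grip. Its origin is the vise's origin, shifted along y by the jaw travel and less the yield.
- crank (a joint): Turn of the crank about its vertical axis in rad; 0 = jaw fully open, grows clockwise seen from above, which closes the jaw; 10.88 = the screw's stop. At 0 the arm points 0.26 rad clockwise (from above) from the vise's +x. Starts at 0 to 2.6; stays where left; about 2 N at the knob turns it.
- crank_axis (a point): Point on the crank's vertical axis, at the height to grip the knob: vise x = 0, y = -145 mm, 116 mm above the table.
- knob_grip (a point): Middle of the red knob on the crank arm, 50 mm from the axis, 116 mm above the table: upright round knob, 22 mm across, 90 to 134 mm above the table, spinning freely on its pin, so a gripper pinching it from above need not turn along. The arm below it is at 81 to 89 mm.
- finished: Finished instrument: black box 120 (x) x 44 (y) x 56 (z) mm with an orange top that carries a green display and two black buttons, 0.35 kg. Origin: centre of its underside. At the start it lies loose between the open jaws of the vise, on the bed, long side along the jaws (vise x), so its upper 32 mm stand above the jaws.
- unfinished: Unfinished instrument: same black box, 120 (x) x 44 (y) x 56 (z) mm, but with an aluminium top and an open window showing a green circuit board, 0.35 kg. Origin: centre of its underside. At the start it lies in the grey tray.
- supply_tray: Grey open tray for work to come, fixed, outside 165 (x) x 85 (y) x 22 (z) mm, walls and floor 5 mm. Origin: centre of its underside. Holds the unfinished instrument at the start. The grey and green trays lie side by side, either one nearer to the vise.
- done_tray: Green open tray for finished work, fixed, outside 165 (x) x 85 (y) x 22 (z) mm, walls and floor 5 mm (inside 155 x 75 mm). Origin: centre of its underside. Empty at the start.
- spool: Blue solder spool, 64 mm across, 40 mm high, standing; a bystander. Origin at its underside.
- glue: Orange glue bottle, 44 mm across, 120 mm high; a bystander. Origin at its underside.
- driver: Blue-handled screwdriver lying on the table, handle to its -x; a bystander. Origin at its underside.
- parts_bin: Yellow two-compartment parts bin, 90 x 130 x 45 mm; a bystander. Origin at its underside.
- heatgun: Orange heat gun lying on its side, about 250 mm long, 70 mm high; a bystander. Origin at its underside.
- wrench: Steel wrench lying on the table; a bystander. Origin at its underside.
Not all that is in view belongs to the job. Leave any blue look-alike of the unfinished alone.

How it is judged:
By the outcome, as a careful person would: the job done as asked, in the order asked, and still so for the second after the job is handed in, with the robot touching nothing.
It also fails if it takes over 72 s, if anything falls off the work surface, if the arm or the gripper's body presses on something with over 40 N, if the wrist force passes 120 N, or if a joint passes its speed limit or range.

## Robot

A 6-joint arm with a two-finger parallel gripper is mounted at the origin on the work surface. World frame = base frame: x ahead of the robot, y to its left, z up, the work surface at z = 0. Lengths are in mm, angles in rad, forces in N, time in s.
With the tool pointing down it reaches from about 275 to 1000 mm from the base axis. Payload 8.4 kg.
Tool frame: the origin (TCP) lies at the very end of the fingers, on their centre line; the grasp point (between the pads) lies 19 mm behind it; z points along the fingers, y is the line along which they close (so a half turn about z gives the same grasp; the last joint's range is limited). The gripper opens to 85 mm and grips with 20 to 120 N. Pads are 22 mm wide; open, the fingers measure 114 mm over their backs; the gripper's body (76 mm by 85 mm) begins 54 mm behind the grasp point. The pads swing forward as they close: fully open they stand 13 mm farther back than shut.
Start: joints at [1.307, 0.353, 1.633, -0, 1.155, -0.002], TCP at [161.761, 603.706, 231.281] pointing down, gripper open.
Joint ranges: [-2.63, 2.63], [-0.92, 2.1], [0.06, 2.66], [-1.3, 4.44], [0, 2.69], [-3.02, 3.02]. Speed limits (rad/s): [2.22, 2.22, 2.79, 3.14, 3.14, 3.14].

## Interface

Orientations are given as [roll, pitch, yaw] about the fixed x, y, z axes, in that order (R = Rz(yaw) Ry(pitch) Rx(roll)).
In Python, from rig import telemetry, imaging, r gives the robot as it stands. The module is installed in compiled form; this text tells all that it offers.
- The arm moves only by the tool step_arm, never from a script. Its argument "moves" is a list of rows, each a list of 3 entries, a list of its own where there are three numbers: the turn, a rotation vector about the tool's x, y, z scaled (see below), then the shift along the tool's x, y, z scaled (see below), then the opening, from -1 (shut) to 1 (fully open). A call has 1 to 8 rows; each row is the pose to reach, as a shift and turn from the pose commanded when the call began, along the tool's axes at that moment; what a row does not reach only later rows make up. The controller multiplies each number of a shift by 200 mm and each number of a turn by 45 degrees. A row lasts 1/10 s, in which the tool goes at most 50 mm and 8.59 degrees, less where a joint would pass 70% of its speed; a pose out of reach is approached as far as the arm can. A call with a number of a shift or a turn outside -1 to 1 is refused whole. A call with a gripper value outside its range is refused whole. The fingers move at their own pace and stop on an object; "squeeze" is the grip in N (left out, the last holds). Time passes only in rows, so rows that repeat a pose let the fingers close. It gives the time, the measured TCP pose, the force, the opening and the grip force at its end, in the units of the state.
- telemetry.sense(): the state, without advancing time (a new reading comes with each control period).
- imaging.grab_frame(name): name is "side" or "top" or "wrist"; returns the picture (420x560x3 uint8, red, green, blue); there is no depth.
- imaging.calibration(name): a dict with "fx", "fy", "cx", "cy" (pixels), "dist_coeffs" ([k1, k2, p1, p2, k3] as OpenCV has them; the pictures are not rectified), "cam_to_world" (4x4, takes a point from camera to world coordinates). Camera axes: x right, y up, looking along -z (the intrinsics and any distortion apply to the point x, -y, -z); pixel columns grow to the right and rows downward; lengths in mm; the calibration is good to about 2 mm. A picture is of the moment at which its call begins: read the wrist's pose just before it. calibration takes no time and is no camera call; for the wrist camera it gives the pose at the moment of the call.
- r.sign_off(): hands the job in; it is judged then, once.
Trained networks look in the newest picture that a camera, given by its name, has taken for a name from the list of things; names that differ only in an ending like _2 or _b are one class to them, and where a whole thing is asked for, a point or a joint stands for the part that bears it (a point fixed in the world has none). Each returns a list of dicts, best first, with "conf" (0 to 1); they miss things now and then, are a little off and sometimes report something else, mostly with a low value. They report only what shows in the picture. A call takes as long as a camera call. They do not tell look-alikes from the thing itself.
- imaging.recognise(camera, name): "extent" ([left, top, width, height] in pixels, round what is visible of it).
- imaging.mark_of(camera, name): "xy" ([column, row] in pixels: a listed point, or the origin of a listed thing).
The state is a dict: "clock": time; "qpos": joint angles; "qvel": joint speeds; "joint_efforts": joint torques, N m; "eef_pos": TCP position; "tcp_rot": TCP orientation; "contact_force": force on the tool from outside, world axes, zero at the start; "wrist_torque": the same for the moment, N m; "opening": opening from 0.0 (shut) to 1.0 (fully open); "grasp_force": force on a finger pad.
Only numpy, scipy, OpenCV 4.12 (cv2) and the standard library are available. Lean on these libraries where they do the work, as an engineer would, in place of code of your own. Each camera call takes 0.05 s, during which the arm holds its last target. There are 200 camera calls.

## Working session

There is one attempt and no reset: what is moved stays moved. The work goes in short steps, Python scripts to look and compute and a tool call to move; the robot and the scene stay as the last step left them, time stands still between calls to the robot, and variables do not carry over. Pictures are saved under pics/ and viewed, at most 11 in all, crops included, and the job is handed in when it is done.

Besides the shell and the picture viewer there is one more tool, called after "Request:" as name(argument=value, ...), one argument or row to a line, values as JSON. step_arm: Moves the arm, as the interface text tells. Its arguments: {"type":"object","properties":{"moves":{"type":"array"},"squeeze":{"type":"number"}},"required":["moves"]}

```bash
mkdir -p pics
cat > h.py <<'E'
import numpy as np, cv2
from rig import telemetry, imaging, r
def ray(cam,px):
    c=imaging.calibration(cam);K=np.array([[c['fx'],0,c['cx']],[0,c['fy'],c['cy']],[0,0,1.]])
    p=cv2.undistortPoints(np.array([[px]],float),K,np.array(c['dist_coeffs'],float))[0,0]
    T=np.array(c['cam_to_world']);return T[:3,3],T[:3,:3]@np.array([p[0],-p[1],-1])
def at(cam,px,z):
    o,d=ray(cam,px);return (o+d*(z-o[2])/d[2])[:2]
def proj(cam,P):
    c=imaging.calibration(cam);K=np.array([[c['fx'],0,c['cx']],[0,c['fy'],c['cy']],[0,0,1.]])
    T=np.array(c['cam_to_world']);q=(np.array(P,float).reshape(-1,3)-T[:3,3])@T[:3,:3];q=q*[1,-1,-1]
    return cv2.projectPoints(q,np.zeros(3),np.zeros(3),K,np.array(c['dist_coeffs'],float))[0][:,0]
def save(cam,name,crop=None,s=1):
    im=imaging.grab_frame(cam)
    if crop: x,y,w,h=crop; im=im[y:y+h,x:x+w]
    if s!=1: im=cv2.resize(im,None,fx=s,fy=s,interpolation=cv2.INTER_CUBIC)
    cv2.imwrite('pics/'+name+'.png',im[:,:,::-1]);return im
E
python3 - <<'E'
from h import *
np.set_printoptions(precision=1,suppress=True)
t=save('top','t0');s=save('side','s0')
cv2.imwrite('pics/both.png',np.vstack([t,s])[:,:,::-1])
for c in('top','side'):
  print(c,np.array(imaging.calibration(c)['cam_to_world'])[:3,3])
  for n,z in [('vise',0),('pad',0),('knob_grip',116),('crank_axis',116),('finished',30),('unfinished',5),('supply_tray',0),('done_tray',0),('glue',0),('heatgun',0),('spool',0),('parts_bin',0)]:
    print(n,[(round(m['conf'],2),np.array(m['xy']),at(c,m['xy'],z)) for m in imaging.mark_of(c,n)[:2]])
s=telemetry.sense();print(s['clock'],s['tcp_rot'],s['contact_force'])
E
```

```text
top [ 311.8  -72.3 1190.6]
vise [(0.78, array([283.1, 228.2]), array([532.6, -88.8]))]
pad [(0.46, array([283.6, 226.4]), array([537.7, -90.1]))]
knob_grip [(0.39, array([360.4, 231.5]), array([ 507.4, -280. ]))]
crank_axis [(0.71, array([343.6, 221.8]), array([ 531. , -238.2]))]
finished [(0.97, array([279.4, 220.1]), array([549. , -77.9]))]
unfinished [(0.87, array([288. , 301.5]), array([ 334. , -105.9])), (0.78, array([196.6, 222. ]), array([543. , 150.4]))]
supply_tray [(0.8, array([198.3, 226.9]), array([530.3, 145.7])), (0.75, array([306.2, 149.6]), array([ 764. , -150.5]))]
done_tray [(0.87, array([139.6, 246. ]), array([472.8, 304.7])), (0.4, array([278.4, 222.5]), array([548.3, -75.4]))]
glue [(0.77, array([242.9, 151.6]), array([753.4,  31.4]))]
heatgun [(0.57, array([438. , 228.9]), array([ 540.9, -520.2]))]
spool [(0.7, array([360.2, 229.5]), array([ 534.1, -302. ])), (0.62, array([230.9, 284.1]), array([376.3,  48.3]))]
parts_bin [(0.75, array([304.3, 151.7]), array([ 757.5, -145.1]))]
side [  -82.2 -1055.3   967.1]
vise [(0.98, array([288.9, 239.5]), array([554.2, -96.
[... 321 characters left out ...]
55, array([165.4, 210.8]), array([308.6, 194.4]))]
unfinished [(0.97, array([235.8, 154.6]), array([659.5, 391.4])), (0.82, array([242.9, 199.3]), array([543.1, 142. ]))]
supply_tray [(0.61, array([242.5, 198.3]), array([548. , 153.7]))]
done_tray [(0.7, array([279.8, 176.7]), array([711.8, 188.5])), (0.58, array([200.4, 184.4]), array([474.7, 301.8]))]
glue [(0.6, array([316.5, 194.5]), array([749.8,  35.6])), (0.16, array([388. , 342.5]), array([ 533.4, -529.1]))]
heatgun [(0.9, array([390.8, 340.7]), array([ 542.2, -528.9]))]
spool [(0.86, array([216.2, 237.4]), array([389.3,  30.9]))]
parts_bin [(0.94, array([359.6, 227.3]), array([ 753.1, -169.7]))]
1.3 [ 3.1 -0.   2.9] [-0.5  0.5 -0.9]
```

View pics/t0.png

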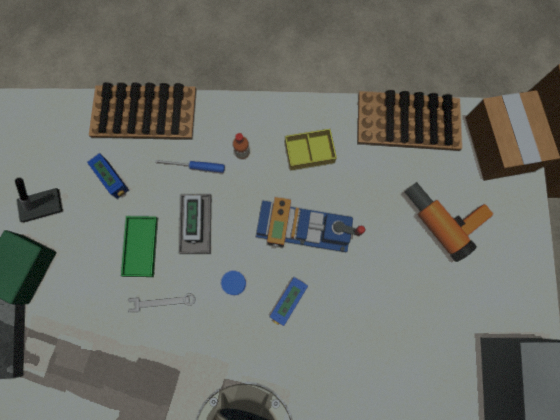

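View pics/s0.png

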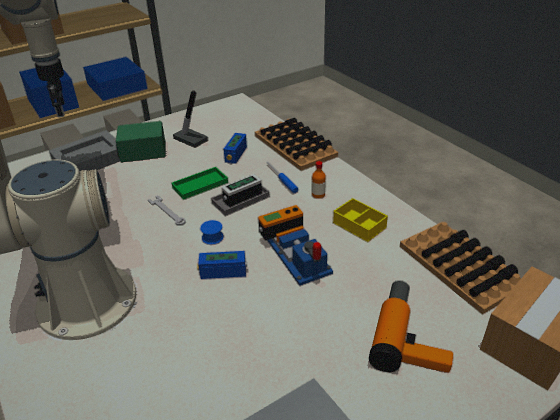

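Top picture: finished instrument (orange top) in the vise at (279,222), knob (361,230), green tray (140,246). Candidates for the unfinished one: aluminium-topped in the grey tray at (195,218), blue look-alikes at (108,175) and (289,301). I choose (195,218) and check it in a crop.

Run:
```python
from h import *
np.set_printoptions(precision=1,suppress=True)
im=save('top','crop1',(115,185,260,100),3)
im=imaging.grab_frame('top');hsv=cv2.cvtColor(im,cv2.COLOR_RGB2HSV)
def rect(m,roi,z,n):
  x,y,w,h=roi;k=np.zeros(m.shape,np.uint8);k[y:y+h,x:x+w]=m[y:y+h,x:x+w]
  p=np.argwhere(k)[:,::-1].astype(np.float32)
  w=np.array([at('top',q,z) for q in p],np.float32);R=cv2.minAreaRect(w);print(n,len(p),R)
H,S,V=cv2.split(hsv)
rect((H>50)&(H<75)&(S>150)&(V>60),(115,205,50,80),22,'green')
rect((H>4)&(H<20)&(S>120)&(V>90),(262,190,31,62),86,'orange')
rect((H>100)&(H<125)&(S>120),(250,195,110,65),30,'vise')
rect((S<60)&(V>150)&(V<400),(183,190,22,55),61,'alu')
for n,px in [('knob',(361,230))]: print(at('top',px,134))
```

```text
green 597 ((470.2063293457031, 300.2173156738281), (158.1334228515625, 80.37938690185547), 0.5864954590797424)
orange 467 ((535.623291015625, -85.43254852294922), (61.21814727783203, 118.58289337158203), 81.66423034667969)
vise 1087 ((534.45751953125, -145.73764038085938), (246.6973114013672, 96.94617462158203), 81.66621398925781)Traceback (most recent call last):
  File "<stdin>", line 13, in <module>
  File "<stdin>", line 8, in rect
cv2.error: OpenCV(4.12.0) /io/opencv/modules/imgproc/src/convhull.cpp:143: error: (-215:Assertion failed) total >= 0 && (depth == CV_32F || depth == CV_32S) in function 'convexHull'
```

View pics/crop1.png

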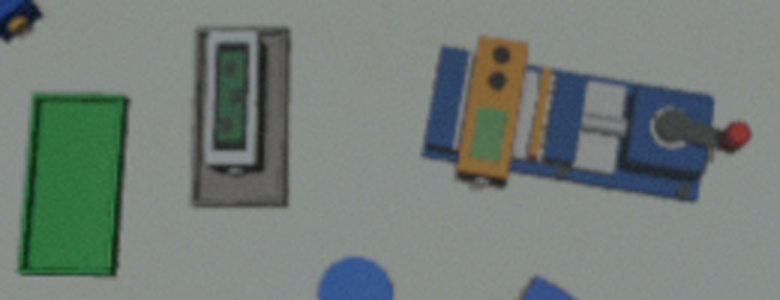

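```bash
cat >> h.py <<'E'
from scipy.spatial.transform import Rotation as Ro
def go(x,y,z,yaw):
    s=telemetry.sense();R=Ro.from_euler('xyz',s['tcp_rot']);T=Ro.from_euler('xyz',[np.pi,0,yaw])
    t=(R.inv()*T).as_rotvec()/np.radians(45);d=R.inv().apply(np.array([x,y,z])-s['eef_pos'])/200
    print('turn',np.round(t,3),'shift',np.round(d,4),'clock',round(s['clock'],2))
E
python3 - <<'E'
from h import *
print(telemetry.sense()['tcp_rot'],telemetry.sense()['eef_pos'])
go(543,-80,290,2.997)
E
```

```text
[-3.14155812e+00  2.67377405e-05  2.87982629e+00] [161.77359061 603.70184992 231.25487241]
turn [-0.     0.    -0.149] shift [-2.7259 -2.8088 -0.2936] clock 1.4
```

Request:
step_arm(
  moves=[
    [[0,0,0],[-0.9,-0.93,-0.3],1],
    [[0,0,0],[-0.9,-0.93,-0.3],1],
    [[0,0,0],[-0.9,-0.93,-0.3],1],
    [[0,0,0],[-0.9,-0.93,-0.3],1],
    [[0,0,0],[-0.9,-0.93,-0.3],1],
    [[0,0,0],[-0.9,-0.93,-0.3],1],
  ],
)

```text
clock: 2.0
eef_pos: [288.9, 374.5, 292.5]
tcp_rot: [3.141, 0.001, 2.878]
contact_force: [-0.9, -0.9, 0.2]
opening: 1.0
grasp_force: 0.0
```

Request:
step_arm(
  moves=[
    [[0,0,0],[-0.9,-0.93,0],1],
    [[0,0,0],[-0.9,-0.93,0],1],
    [[0,0,0],[-0.9,-0.93,0],1],
    [[0,0,0],[-0.9,-0.93,0],1],
    [[0,0,0],[-0.9,-0.93,0],1],
    [[0,0,0],[-0.9,-0.93,0],1],
  ],
)

```text
clock: 2.6
eef_pos: [415.1, 147.8, 291.4]
tcp_rot: [-3.141, 0.001, 2.876]
contact_force: [0.2, -0.5, 0.2]
opening: 1.003
grasp_force: 0.0
```

Request:
step_arm(
  moves=[
    [[0,0,-0.15],[-0.92,-0.95,0],1],
    [[0,0,-0.15],[-0.92,-0.95,0],1],
    [[0,0,-0.15],[-0.92,-0.95,0],1],
    [[0,0,-0.15],[-0.92,-0.95,0],1],
    [[0,0,-0.15],[-0.92,-0.95,0],1],
    [[0,0,-0.15],[-0.92,-0.95,0],1],
    [[0,0,-0.15],[-0.92,-0.95,0],1],
  ],
)

```text
clock: 3.3
eef_pos: [542.7, -80.9, 290.7]
tcp_rot: [3.141, -0.001, 2.995]
contact_force: [-0.0, -0.7, -0.8]
opening: 1.002
grasp_force: 0.0
```

Run:
```python
from h import *
np.set_printoptions(precision=1,suppress=True)
save('wrist','w1')
for n,z in [('vise',0),('pad',0),('knob_grip',116),('crank_axis',116),('finished',30)]:
    print(n,[(round(m['conf'],2),np.array(m['xy']),at('wrist',m['xy'],z)) for m in imaging.mark_of('wrist',n)[:2]])
s=telemetry.sense();print(s['clock'],s['eef_pos'],s['tcp_rot'],s['qpos'])
```

```text
vise [(0.72, array([274.3, 171. ]), array([548.5, -84.1])), (0.56, array([447.3, 143.9]), array([545.6, 159.7]))]
pad []
knob_grip [(0.87, array([ 90.2, 184.9]), array([ 511.8, -275.4])), (0.31, array([249.6, 296.3]), array([ 673.8, -131.4]))]
crank_axis [(0.88, array([136.8, 192.2]), array([ 526.7, -229.2]))]
finished [(0.9, array([277.4, 166.6]), array([537.4, -77.8]))]
3.6 [541.4 -78.5 291.5] [3.1 0.  3. ] [-0.1  0.2  1.7  0.   1.2 -1.6]
```

View pics/w1.png

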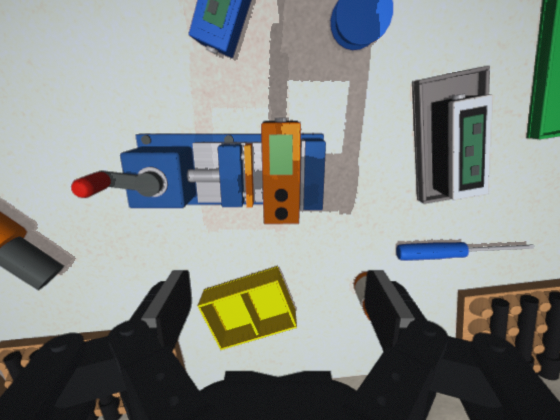

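The wrist view shows the vise level in the picture: orange top centred near (281,175), fixed jaw at columns 304–325, pad at 250, knob top at (82,187), crank axis at (150,183). Everything agrees with the top view.

Run:
```python
from h import *
np.set_printoptions(precision=1,suppress=True)
im=imaging.grab_frame('wrist');H,S,V=cv2.split(cv2.cvtColor(im,cv2.COLOR_RGB2HSV))
def rect(m,roi,z,n):
  x,y,w,h=roi;k=np.zeros(m.shape,np.uint8);k[y:y+h,x:x+w]=m[y:y+h,x:x+w]
  p=np.argwhere(k)[:,::-1].astype(np.float32)
  w=np.array([at('wrist',q,z) for q in p],np.float32);R=cv2.minAreaRect(w);print(n,len(p),np.hstack([R[0],R[1],R[2]]), p.min(0),p.max(0))
rect((H>4)&(H<24)&(S>120)&(V>120),(258,120,45,110),86,'orange')
rect((H>100)&(H<125)&(S>120),(301,133,30,85),54,'fixed jaw top')
rect((H>100)&(H<125)&(S>120),(215,138,27,75),54,'slide jaw')
rect(((H<4)|(H>175))&(S>150)&(V>60),(60,160,60,50),134,'knob')
rect((H>4)&(H<24)&(S>120),(242,138,14,80),54,'pad')
rect((H>100)&(H<125)&(S>120),(115,140,70,75),75,'gearbox')
for q in [(150,183),(82,187),(255,200)]: print(q,at('wrist',q,81),at('wrist',q,134), im[q[1],q[0]])
```

```text
orange 2449 [538.7 -76.6  43.3 118.7  81.6] [260. 124.] [298. 224.]Traceback (most recent call last):
  File "<stdin>", line 9, in <module>
  File "<stdin>", line 7, in rect
  File "h.py", line 8, in at
    o,d=ray(cam,px);return (o+d*(z-o[2])/d[2])[:2]
        ~~~^^^^^^^^
  File "h.py", line 4, in ray
    c=imaging.calibration(cam);K=np.array([[c['fx'],0,c['cx']],[0,c['fy'],c['cy']],[0,0,1.]])
ValueError: time passes only in moves, steps and waits
```

```bash
sed -i 's/imaging.calibration(cam)/cal(cam)/; s/^def ray/import functools\n@functools.lru_cache\ndef cal(c): return imaging.calibration(c)\ndef ray/' h.py
python3 - <<'E'
from h import *
np.set_printoptions(precision=1,suppress=True)
im=imaging.grab_frame('wrist');H,S,V=cv2.split(cv2.cvtColor(im,cv2.COLOR_RGB2HSV))
def rect(m,roi,z,n):
  x,y,w,h=roi;k=np.zeros(m.shape,np.uint8);k[y:y+h,x:x+w]=m[y:y+h,x:x+w]
  p=np.argwhere(k)[:,::-1].astype(np.float32)
  if len(p)<5: print(n,'none');return
  w=np.array([at('wrist',q,z) for q in p],np.float32);R=cv2.minAreaRect(w);print(n,len(p),np.hstack([R[0],R[1],R[2]]), p.min(0),p.max(0))
B=(H>100)&(H<125)&(S>120)
rect((H>4)&(H<24)&(S>120)&(V>120),(258,120,45,110),86,'orange')
rect(B,(303,138,30,85),54,'fixed jaw top')
rect(B,(215,138,27,75),54,'slide jaw')
rect(((H<4)|(H>175))&(S>150)&(V>60),(60,160,60,50),134,'knob')
rect((H>4)&(H<24)&(S>120),(242,138,14,80),54,'pad')
rect(B,(115,140,70,75),75,'gearbox')
for q in [(150,183),(82,187)]: print(q,at('wrist',q,89),at('wrist',q,134), im[q[1],q[0]])
rect((S<50)&(V>130),(440,85,55,120),61,'alu')
go(539,-77,150,2.995);go(538.7,-76.6,60,2.995)
E
```

```text
orange 2456 [538.8 -76.3  43.  118.6  82.1] [260. 124.] [298. 224.]
fixed jaw top 1342 [549.8 -34.7  24.6  92.2  83.4] [303. 138.] [323. 209.]
slide jaw 1457 [ 532.3 -141.3   34.    88.6   79.6] [215. 138.] [241. 206.]
knob 632 [ 509.1 -265.4   18.2   41.5   13.2] [ 70. 173.] [108. 197.]
pad 473 [ 540.2 -117.6    9.8   81.6   81.9] [243. 144.] [251. 207.]
gearbox 2998 [ 517.9 -223.3   77.4   81.6   81.8] [120. 140.] [184. 207.]
(150, 183) [ 524.3 -225.6] [ 515.8 -204.9] [80 84 84]
(82, 187) [ 518.  -304.3] [ 510.3 -273.3] [197  40  32]
alu 2790 [549.  149.8 146.1  66.1   4.8] [440.  85.] [494. 204.]
turn [0. 0. 0.] shift [0.  0.  0.7] clock 3.7
turn [0. 0. 0.] shift [0.  0.  1.2] clock 3.7
```

Request:
step_arm(
  moves=[
    [[0,0,0],[0.01,0.01,0.7],1],
    [[0,0,0],[0.01,0.01,0.7],1],
    [[0,0,0],[0.01,0.01,0.7],1],
    [[0,0,0],[0.01,0.01,0.7],1],
  ],
)

```text
clock: 4.1
eef_pos: [536.2, -76.6, 146.8]
tcp_rot: [3.142, -0.009, 2.998]
contact_force: [-0.4, -0.8, -0.9]
opening: 1.0
grasp_force: 0.0
```

Run:
```python
from h import *
go(538.7,-76.5,58,2.995)
print(telemetry.sense()['eef_pos'])
```

```text
turn [ 0.    -0.012  0.004] shift [-0.0164  0.0022  0.4438] clock 4.1
[536.18115259 -76.59579765 146.77621222]
```

Request:
step_arm(
  moves=[
    [[0,0,0],[0,0,0.2],1],
    [[0,0,0],[0,0,0.4],1],
    [[0,0,0],[0,0,0.46],1],
    [[0,0,0],[0,0,0.46],1],
    [[0,0,0],[0,0,0.46],1],
  ],
)

```text
clock: 4.6
eef_pos: [541.6, -77.8, 61.4]
tcp_rot: [-3.142, 0.002, 2.998]
contact_force: [-0.5, 0.4, 0.5]
opening: 0.996
grasp_force: 0.0
```

Request:
step_arm(
  moves=[
    [[0,0,0],[0,0,0],-0.6],
    [[0,0,0],[0,0,0],-0.6],
    [[0,0,0],[0,0,0],-0.6],
    [[0,0,0],[0,0,0],-0.6],
    [[0,0,0],[0,0,0],-0.6],
    [[0,0,0],[0,0,0],-0.6],
  ],
  squeeze=40,
)

```text
clock: 5.2
eef_pos: [540.8, -77.7, 60.5]
tcp_rot: [3.142, 0.002, 2.998]
contact_force: [-0.7, 1.2, 9.6]
opening: 0.508
grasp_force: 40.3
```

Request:
step_arm(
  moves=[
    [[0,0,0],[0,0,-0.1],-0.6],
    [[0,0,0],[0,0,-0.3],-0.6],
    [[0,0,0],[0,0,-0.5],-0.6],
    [[0,0,0],[0,0,-0.7],-0.6],
    [[0,0,0],[0,0,-0.9],-0.6],
    [[0,0,0],[0,0,-1],-0.6],
    [[0,0,0],[0,0,-1],-0.6],
  ],
)

```text
clock: 5.9
eef_pos: [541.5, -77.9, 262.4]
tcp_rot: [-3.142, 0.006, 2.998]
contact_force: [0.7, -0.2, -3.5]
opening: 0.506
grasp_force: 43.4
```

Run:
```python
from h import *
s=telemetry.sense();print(s['opening'],s['grasp_force'],s['eef_pos'])
go(480,230,260,3.14)
```

```text
0.5057512424894777 43.391541838645935 [541.5210328  -77.89869969 262.43740696]
turn [-0.001  0.007 -0.181] shift [0.5254 1.4794 0.0093] clock 5.9
```

Request:
step_arm(
  moves=[
    [[0,0,0],[0.08,0.2,0],-0.6],
    [[0,0,0],[0.16,0.44,0],-0.6],
    [[0,0,0],[0.25,0.68,0],-0.6],
    [[0,0,0],[0.26,0.74,0],-0.6],
    [[0,0,0],[0.26,0.74,0],-0.6],
  ],
)

```text
clock: 6.4
eef_pos: [508.6, 78.0, 257.6]
tcp_rot: [-3.141, -0.002, 3.001]
contact_force: [-0.7, -0.1, -3.8]
opening: 0.506
grasp_force: 43.7
```

Request:
step_arm(
  moves=[
    [[0,0,-0.09],[0.08,0.2,0],-0.6],
    [[0,0,-0.18],[0.16,0.44,0],-0.6],
    [[0,0,-0.18],[0.24,0.68,0],-0.6],
    [[0,0,-0.18],[0.26,0.74,0],-0.6],
    [[0,0,-0.18],[0.26,0.74,0],-0.6],
    [[0,0,-0.18],[0.26,0.74,0],-0.6],
  ],
)

```text
clock: 7.0
eef_pos: [479.7, 228.8, 258.4]
tcp_rot: [-3.14, -0.001, 3.139]
contact_force: [0.3, -0.5, -3.7]
opening: 0.504
grasp_force: 44.1
```

Run:
```python
from h import *
np.set_printoptions(precision=2,suppress=True)
s=telemetry.sense();print(s['opening'],s['eef_pos'],s['tcp_rot'])
im=save('wrist','w2')
for n,z in [('done_tray',0),('supply_tray',0),('unfinished',5)]:
    print(n,[(round(m['conf'],2),np.array(m['xy']),at('wrist',m['xy'],z)) for m in imaging.mark_of('wrist',n)[:2]])
H,S,V=cv2.split(cv2.cvtColor(im,cv2.COLOR_RGB2HSV))
m=((H>45)&(H<80)&(S>140)).astype(np.uint8)
n,l,st,c=cv2.connectedComponentsWithStats(m);
for i in range(1,n):
  if st[i,4]>300:
    p=np.argwhere(l==i)[:,::-1];R=cv2.minAreaRect(np.array([at('wrist',q,22) for q in p],np.float32));print(st[i],np.hstack([R[0],R[1],R[2]]))
```

```text
0.5040823005066568 [479.67 228.8  258.37] [-3.14 -0.    3.14]
done_tray [(0.8, array([332.5, 164.9]), array([473.26, 301.2 ]))]
supply_tray [(0.55, array([277.8, 241.2]), array([584.02, 228.3 ])), (0.17, array([ 36.3, 339.3]), array([ 754.52, -159.77]))]
unfinished [(0.69, array([226.4, 219.1]), array([547.69, 156.95])), (0.56, array([396.1, 290.4]), array([663.38, 406.16]))]
[ 304   99   72  129 6371] [472.52 302.18 162.09  83.36   0.58]
```

View pics/w2.png

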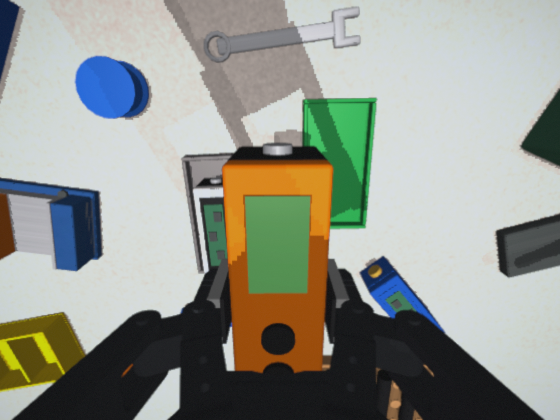

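The picture shows the green tray empty at (340,163), the held instrument straight in the fingers, and the grey tray behind it at (205,210).

Request:
step_arm(
  moves=[
    [[0,0,0],[0.02,0.2,0.1],-0.6],
    [[0,0,0],[0.02,0.36,0.3],-0.6],
    [[0,0,0],[0.02,0.36,0.5],-0.6],
    [[0,0,0],[0.02,0.36,0.7],-0.6],
    [[0,0,0],[0.02,0.36,0.86],-0.6],
    [[0,0,0],[0.02,0.36,0.86],-0.6],
    [[0,0,0],[0.02,0.36,0.86],-0.6],
  ],
)

```text
clock: 7.9
eef_pos: [476.3, 301.6, 87.7]
tcp_rot: [-3.141, -0.001, 3.138]
contact_force: [0.5, 0.5, -2.8]
opening: 0.505
grasp_force: 44.0
```

Run:
```python
from h import *
go(474.5,302,37,3.1416+.005);s=telemetry.sense();print(s['opening'],s['grasp_force'],s['eef_pos'])
```

```text
turn [-0.001 -0.001 -0.011] shift [0.0087 0.0018 0.2534] clock 7.9
0.5047733901537547 43.968354016542435 [476.26836304 301.64982139  87.67523636]
```

Request:
step_arm(
  moves=[
    [[0,0,0],[0.01,0,0.1],-0.6],
    [[0,0,0],[0.01,0,0.18],-0.6],
    [[0,0,0],[0.01,0,0.22],-0.6],
    [[0,0,0],[0.01,0,0.25],-0.6],
    [[0,0,0],[0.01,0,0.25],-0.6],
    [[0,0,0],[0.01,0,0.25],-0.6],
  ],
)

```text
clock: 8.5
eef_pos: [474.5, 302.5, 38.2]
tcp_rot: [3.141, 0.001, 3.139]
contact_force: [0.1, 0.2, -2.9]
opening: 0.504
grasp_force: 44.0
```

Request:
step_arm(
  moves=[
    [[0,0,0],[0,0,0.012],-0.6],
    [[0,0,0],[0,0,0.012],-0.6],
    [[0,0,0],[0,0,0.012],0.5],
    [[0,0,0],[0,0,0.012],0.7],
    [[0,0,0],[0,0,0.012],0.7],
  ],
)

```text
clock: 9.0
eef_pos: [473.9, 302.3, 35.0]
tcp_rot: [3.141, 0.0, 3.139]
contact_force: [-0.3, -0.7, -0.1]
opening: 0.85
grasp_force: 0.0
```

Request:
step_arm(
  moves=[
    [[0,0,0],[0,0,0],1],
    [[0,0,0],[0,0,-0.15],1],
    [[0,0,0],[0,0,-0.4],1],
    [[0,0,0],[0,0,-0.65],1],
    [[0,0,0],[0,0,-0.9],1],
    [[0,0,0],[0,0,-1],1],
    [[0,0,0],[0,0,-1],1],
  ],
)

```text
clock: 9.7
eef_pos: [475.6, 303.3, 238.8]
tcp_rot: [3.138, 0.006, 3.139]
contact_force: [-0.3, -0.8, -0.0]
opening: 1.001
grasp_force: 0.0
```

Run:
```python
from h import *
go(480,180,300,3.1416);s=telemetry.sense();print(s['opening'],s['eef_pos'])
```

```text
turn [ 0.005  0.007 -0.003] shift [-0.0256 -0.6154 -0.308 ] clock 9.7
1.0009908957965923 [475.55812236 303.31306125 238.83312616]
```

Request:
step_arm(
  moves=[
    [[0,0,0],[-0.1,-0.24,-0.1],1],
    [[0,0,0],[-0.2,-0.48,-0.2],1],
    [[0,0,0],[-0.3,-0.7,-0.25],1],
    [[0,0,0],[-0.32,-0.72,-0.25],1],
    [[0,0,0],[-0.32,-0.72,-0.25],1],
    [[0,0,0],[-0.32,-0.72,-0.25],1],
  ],
)

```text
clock: 10.3
eef_pos: [536.7, 158.3, 283.4]
tcp_rot: [-3.142, -0.002, 3.138]
contact_force: [0.3, 0.7, 0.5]
opening: 1.0
grasp_force: 0.0
```

Run:
```python
from h import *
np.set_printoptions(precision=2,suppress=True)
s=telemetry.sense();print(s['opening'],s['eef_pos'],s['tcp_rot'])
im=save('wrist','w3')
for n,z in [('done_tray',0),('supply_tray',0),('unfinished',5),('finished',5)]:
    print(n,[(round(m['conf'],2),np.array(m['xy']),at('wrist',m['xy'],z)) for m in imaging.mark_of('wrist',n)[:2]])
```

```text
1.0000023826385258 [536.7  158.26 283.4 ] [-3.14 -0.    3.14]
done_tray []
supply_tray []
unfinished [(0.97, array([274. , 172.7]), array([544.46, 154.27])), (0.91, array([439.6, 245.9]), array([657.79, 404.88]))]
finished [(0.78, array([388.7, 115.7]), array([468.48, 305.85])), (0.59, array([201.1, 296.3]), array([747.65,  35.38]))]
```

View pics/w3.png

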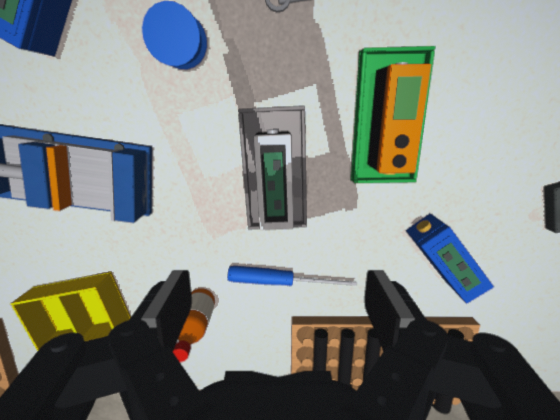

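Finished instrument sits flat in the green tray (400,118); the aluminium one is at (273,177) in the grey tray; the empty vise shows at left. Measuring the aluminium top at z = 61 and the empty vise.

Run:
```python
from h import *
np.set_printoptions(precision=2,suppress=True)
im=imaging.grab_frame('wrist');H,S,V=cv2.split(cv2.cvtColor(im,cv2.COLOR_RGB2HSV))
def rect(m,roi,z,n):
  x,y,w,h=roi;k=np.zeros(m.shape,np.uint8);k[y:y+h,x:x+w]=m[y:y+h,x:x+w]
  p=np.argwhere(k)[:,::-1].astype(np.float32)
  w=np.array([at('wrist',q,z) for q in p],np.float32);R=cv2.minAreaRect(w);print(n,len(p),np.hstack([R[0],R[1],R[2]]), p.min(0),p.max(0))
B=(H>100)&(H<125)&(S>120)
rect((V>150)&(S<60),(254,128,42,95),61,'alu')
rect((H>4)&(H<14)&(S>120),(46,138,28,80),54,'pad')
rect(B,(108,140,48,90),54,'fixed')
print(V[180,255:300],S[180,255:300]);print(V[125:145,265])
print(V[170,40:160])
```

```text
alu 634 [538.77 157.13  45.19 117.73  89.42] [257. 128.] [295. 222.]
pad 715 [ 539.75 -111.96   23.96   83.18   81.44] [ 46. 144.] [ 70. 208.]
fixed 2462 [547.72 -25.85  49.61 101.35  82.09] [108. 140.] [150. 220.]
[ 80 121 134 135 137 131  92  45  30  46  67  69  60  57  58  58  58  58
  58  70  73  74  74  73  73  73  72  57  35  30  62 130 147 148 147 138
  97  80  79  77  77  77  77  76  76] [  6   4   8   6   6   6   6   0  26  72 110 100  77  63  62  62  62  62
  66 106 108 107 114 112 108 112 110  89  51   9   8   8   7   7   7   6
   5  10   6  10   7   7   7   3   7]
[161 159 160 158 150 126  84  36  39  96 170 214 222 223 223 222 223 223
 220 174]
[140 140 139 126 103  70  54  51 108 174 200 202 203 202 197 163  98  85
  85  84  86  85  85  86  85  86  86  87  90 101 131 166 171 172 173 172
 173 174 174 175 175 174 176 176 175 176 176 176 175 175 176 177 176 176
 177 177 178 179 180 181 180 180 181 181 182 182 182 182 180 178 174 148
 100 140 145 145 146 145 145 144 145 145 145 145 146 147 146 147 147 148
 148 145 129  94  62  54  51  53  54  54  53  58  60  57  57  61  79  90
  81  65  56  79 156 212 215 214 213 214 214 214]
```

Run:
```python
from h import *
np.set_printoptions(precision=1,suppress=True)
im=imaging.grab_frame('wrist');V=im.max(2)
print(V[128:140,260],V[128:140,285]);print(V[210:232,264],V[210:232,285],V[210:232,274]);print(V[150,250:300]);print(V[205,250:300])
```

```text
[ 89  87  79  53  25  38  94 169 213 222 223 223] [158 138  91  37  39  91 173 216 223 223 223 223]
[ 36  41  46  47  46  47  52  57  58  59  65  88 120 142 143 145 151 157
 160 187 213 214] [ 27  29  28  30  26  28  28  27  27  29  53 107 139 143 142 142 142 142
 179 214 217 215] [ 72  73  72  71  65  48  29  26  26  29  38  82 122 137 138 138 139 141
 162 195 213 214]
[103  88  79  83 116 134 137 139 138 111  58  57  60  62  61  62  60  61
  61  62  62  61  61  62  64  64  66  69  69  68  66  59  64  64  77 141
 214 222 223 219 166 114 146 153 154 154 155 154 154 151]
[ 78 123 130 130 131 130 127 110 126 134 136 137 132  69  31  32  65  71
  72  72  72  72  71  65  55  53  50  51  53  53  57  70  72  57  35  33
  67 131 141 140 140 131  93  86  86  87  87  87  87  87]
```

Run:
```python
from h import *
save('wrist','w4',(230,95,90,145),4)
```

```text
(no output)
```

View pics/w4.png

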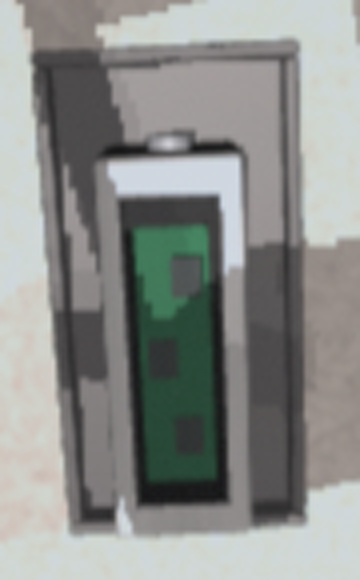

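The crop confirms the aluminium top with the circuit-board window; its top corners are at about (255.2,134), (290.8,134), (259.5,227.5), (291.8,227.5).

Run:
```python
from h import *
np.set_printoptions(precision=3,suppress=True)
w=np.array([at('wrist',q,61) for q in [(255.2,134),(290.8,134),(291.8,227.5),(259.5,227.5)]])
c=w.mean(0);a=(w[3]+w[2]-w[0]-w[1])/2;print(w,c,np.linalg.norm(a),np.arctan2(a[1],a[0]),np.linalg.norm(w[1]-w[0]))
yaw=np.arctan2(a[1],a[0])
go(c[0],c[1],130,np.pi+yaw);go(c[0],c[1],38,np.pi+yaw)
```

```text
[[487.187 132.751]
 [487.245 174.427]
 [605.548 177.225]
 [605.488 135.282]] [546.367 154.921] 118.33164469935824 0.02252150517030444 41.675907005891396
turn [-0.    -0.    -0.031] shift [-0.046 -0.019  0.774] clock 10.7
turn [-0.    -0.    -0.031] shift [-0.046 -0.019  1.234] clock 10.7
```

Request:
step_arm(
  moves=[
    [[0,0,-0.03],[-0.045,-0.02,0.2],1],
    [[0,0,-0.03],[-0.045,-0.02,0.4],1],
    [[0,0,-0.03],[-0.045,-0.02,0.6],1],
    [[0,0,-0.03],[-0.045,-0.02,0.8],1],
    [[0,0,-0.03],[-0.045,-0.02,0.85],1],
    [[0,0,-0.03],[-0.045,-0.02,0.85],1],
    [[0,0,-0.03],[-0.045,-0.02,0.85],1],
  ],
)

```text
clock: 11.4
eef_pos: [547.6, 154.4, 116.5]
tcp_rot: [3.141, 0.002, -3.12]
contact_force: [1.0, 0.1, -0.6]
opening: 1.001
grasp_force: 0.0
```

Run:
```python
from h import *
go(546,155,38,np.pi+.0225)
```

```text
turn [ 0.001  0.002 -0.002] shift [0.0085 0.0028 0.3923] clock 11.4
```

Request:
step_arm(
  moves=[
    [[0,0,0],[0.005,0,0.15],1],
    [[0,0,0],[0.005,0,0.3],1],
    [[0,0,0],[0.005,0,0.37],1],
    [[0,0,0],[0.005,0,0.39],1],
    [[0,0,0],[0.005,0,0.39],1],
    [[0,0,0],[0.005,0,0.39],1],
  ],
)

```text
clock: 12.0
eef_pos: [546.6, 154.3, 38.3]
tcp_rot: [3.141, 0.002, -3.121]
contact_force: [0.1, -0.4, 0.3]
opening: 1.0
grasp_force: 0.0
```

Request:
step_arm(
  moves=[
    [[0,0,0],[0,0,0],-0.6],
    [[0,0,0],[0,0,0],-0.6],
    [[0,0,0],[0,0,0],-0.6],
    [[0,0,0],[0,0,0],-0.6],
    [[0,0,0],[0,0,0],-0.6],
    [[0,0,0],[0,0,0],-0.6],
  ],
  squeeze=40,
)

```text
clock: 12.6
eef_pos: [545.8, 153.9, 37.6]
tcp_rot: [-3.142, 0.001, -3.12]
contact_force: [-0.1, -0.2, 6.3]
opening: 0.503
grasp_force: 40.6
```

Request:
step_arm(
  moves=[
    [[0,0,0],[0,0,-0.1],-0.6],
    [[0,0,0],[0,0,-0.3],-0.6],
    [[0,0,0],[0,0,-0.5],-0.6],
    [[0,0,0],[0,0,-0.7],-0.6],
    [[0,0,0],[0,0,-0.9],-0.6],
    [[0,0,0],[0,0,-1],-0.6],
    [[0,0,0],[0,0,-1],-0.6],
  ],
)

```text
clock: 13.3
eef_pos: [546.9, 154.4, 239.9]
tcp_rot: [3.14, 0.005, -3.121]
contact_force: [1.6, 0.5, -3.3]
opening: 0.506
grasp_force: 42.8
```

Run:
```python
from h import *
s=telemetry.sense();print(s['opening'],s['grasp_force'],s['eef_pos'],s['tcp_rot'])
go(500,-70,270,2.997);go(550,30,270,2.997)
```

```text
0.5061526925463261 42.82906696200371 [546.92004703 154.42888324 239.89461863] [ 3.14022061  0.00517209 -3.12068498]
turn [0.002 0.006 0.211] shift [ 0.2572 -1.1168 -0.1534] clock 13.3
turn [0.002 0.006 0.211] shift [-0.0032 -0.6221 -0.1514] clock 13.3
```

Run:
```python
import h
from h import *
np.set_printoptions(precision=1,suppress=True)
s=telemetry.sense();c=dict(imaging.calibration('wrist'))
def TT(p,e):
  T=np.eye(4);T[:3,:3]=Ro.from_euler('xyz',e).as_matrix();T[:3,3]=p;return T
rel=np.linalg.inv(TT(s['eef_pos'],s['tcp_rot']))@np.array(c['cam_to_world'])
np.save('rel.npy',rel)
def setp(p,e): c['cam_to_world']=TT(p,e)@rel
h.cal=lambda cam:c if cam=='wrist' else imaging.calibration(cam)
y=-.145;ux=np.array([np.cos(y),np.sin(y)]);uy=np.array([-np.sin(y),np.cos(y)])
setp([536.7,158.26,283.4],[3.1415,0,3.138])
print('alu check',at('wrist',(273.5,180),61))
im=cv2.imread('pics/w3.png');V=im.max(2)
for row in (155,170,190):
  v=V[row,30:160].astype(int);g=np.abs(np.diff(v));e=np.where(g>25)[0]+30.5;print(row,e)
for n,q in [('pad back',(48,170)),('pad front',(56,170)),('fixed face',(112.5,170)),('fixed out',(133.5,170))]:
  w=at('wrist',q,54);print(n,w,'along uy from (544,-86):',(w-[544,-86])@uy,(w-[544,-86])@ux)
# jaw x ends, fixed jaw top
for q in [(128,152),(128,220),(113,152),(113,219),(56,145),(68,209)]: w=at('wrist',q,54);print(q,w,(w-[544,-86])@uy,(w-[544,-86])@ux)
crop=im[115:235,0:170];cv2.imwrite('pics/w3c.png',cv2.resize(crop,None,fx=4,fy=4,interpolation=cv2.INTER_CUBIC))
```

```text
alu check [541.6 153.5]
155 [ 42.5  43.5  46.5  47.5  53.5  54.5  69.5 110.5 112.5 132.5 151.5 152.5
 153.5]
170 [ 44.5  47.5  48.5  49.5  54.5  55.5  69.5  70.5 111.5 112.5 132.5 133.5
 151.5 152.5 153.5]
190 [ 46.5  47.5  49.5  50.5  51.5  57.5  71.5 112.5 113.5 133.5 134.5 151.5
 152.5 153.5]
pad back [ 530.2 -122.2] along uy from (544,-86): -37.82170907353034 -8.390795092442257
pad front [ 530.2 -112.6] along uy from (544,-86): -28.340617243153773 -9.77977094036743
fixed face [530.2 -44.4] along uy from (544,-86): 39.16622725364713 -19.632680120421835
fixed out [530.3 -18.8] along uy from (544,-86): 64.4724108992279 -23.30933725259778
(128, 152) [508.3 -21.9] 58.267924150325214 -44.621842966627455
(128, 220) [596.1 -36.3] 56.68170904769259 44.39163430106034
(113, 152) [508.3 -39.8] 40.5501225773306 -42.02559419817647
(113, 219) [594.6 -55.4] 37.625275051904914 45.687480012510875
(56, 145) [ 500.1 -105.3] -25.448533641638825 -40.65544792582011
(68, 209) [ 580.7 -109.7] -18.149173396382245 39.765247334057754
```

View pics/w3c.png

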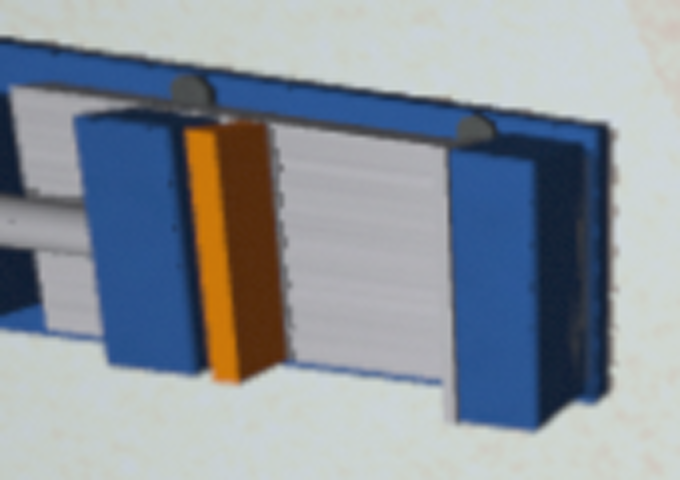

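Run:
```python
import h
from h import *
np.set_printoptions(precision=1,suppress=True)
c=dict(imaging.calibration('wrist'));rel=np.load('rel.npy');h.cal=lambda cam:c
def setp(p,e):
  T=np.eye(4);T[:3,:3]=Ro.from_euler('xyz',e).as_matrix();T[:3,3]=p;c['cam_to_world']=T@rel
y=-.145;ux=np.array([np.cos(y),np.sin(y)]);uy=np.array([-np.sin(y),np.cos(y)])
def rep(n,qs,z=54):
  w=np.array([at('wrist',q,z) for q in qs])-[544,-86];d=w[0::2]-w[1::2];print(n,(w@ux),(w@uy),'mean ux',(w@ux).mean(),'yaw',np.arctan2(*-d.T[::-1]))
setp([536.7,158.26,283.4],[3.1415,0,3.138])
rep('fixed',[(112.5,152.5),(114.2,220.8),(133.2,155),(134.2,222.5)])
rep('pad',[(54.5,146.7),(60,210.5),(46.7,147.5),(53,210.5)])
setp([541.4,-78.5,291.5],[3.1415,0,2.995])
rep('fixed w1',[(304,140),(305,210),(324.5,138),(325.5,212)])
rep('pad w1',[(244.5,144),(244.5,208),(252,144),(252,208)])
rep('slide w1',[(220,144),(219,207),(241,144),(242,207)])
rep('gear w1',[(121,150),(128,208),(180,149),(184,207)],75)
```

```text
fixed [-41.3  48.  -41.9  46.8] [39.9 39.1 64.4 64.6] mean ux 2.9038044480056016 yaw [-0.2 -0.1]
pad [-38.4  43.3 -36.   44.5] [-27.4 -28.3 -36.5 -36.9] mean ux 3.3392840538637945 yaw [-0.2 -0.2]
fixed w1 [-45.1  45.5 -47.4  48.4] [39.6 43.4 64.5 70.6] mean ux 0.34804676460200845 yaw [-0.1 -0.1]
pad w1 [-40.4  42.6 -40.4  42.6] [-33.3 -36.4 -24.1 -26.5] mean ux 1.125191268654433 yaw [-0.2 -0.2]
slide w1 [-40.4  41.2 -40.4  41.2] [-63.3 -69.9 -37.6 -39.6] mean ux 0.41051596635267096 yaw [-0.2 -0.2]
gear w1 [-35.9  35.3 -37.2  34. ] [-174.6 -178.1 -106.3 -108.9] mean ux -0.9690719692828633 yaw [-0.2 -0.2]
```

Run:
```python
from h import *
go(545.5,-82.5,235,2.994)
```

```text
turn [0.002 0.006 0.215] shift [ 0.032  -1.1843  0.0227] clock 13.3
```

Request:
step_arm(
  moves=[
    [[0,0,0.1],[0,-0.2,0],-0.6],
    [[0,0,0.2],[0.01,-0.42,0],-0.6],
    [[0,0,0.215],[0.01,-0.62,0],-0.6],
    [[0,0,0.215],[0.02,-0.7,0],-0.6],
    [[0,0,0.215],[0.02,-0.7,0],-0.6],
  ],
)

```text
clock: 13.8
eef_pos: [543.1, 12.0, 235.0]
tcp_rot: [-3.141, -0.003, 2.991]
contact_force: [-0.5, 0.5, -3.2]
opening: 0.506
grasp_force: 43.0
```

Run:
```python
from h import *
go(545.5,-82.5,130,2.994)
```

```text
turn [-0.001 -0.004 -0.004] shift [-0.0842 -0.4651  0.5254] clock 13.8
```

Request:
step_arm(
  moves=[
    [[0,0,0],[-0.04,-0.2,0.1],-0.6],
    [[0,0,0],[-0.08,-0.4,0.3],-0.6],
    [[0,0,0],[-0.08,-0.46,0.5],-0.6],
    [[0,0,0],[-0.08,-0.46,0.55],-0.6],
    [[0,0,0],[-0.08,-0.46,0.55],-0.6],
    [[0,0,0],[-0.08,-0.46,0.55],-0.6],
  ],
)

```text
clock: 14.4
eef_pos: [547.5, -78.3, 127.6]
tcp_rot: [3.141, 0.001, 2.995]
contact_force: [-0.3, -0.6, -2.7]
opening: 0.505
grasp_force: 43.0
```

Run:
```python
from h import *
np.set_printoptions(precision=1,suppress=True)
a=save('wrist','w5');
go(545.5,-82.5,100,2.994);s=telemetry.sense();print(s['eef_pos'],s['tcp_rot'])
t=imaging.grab_frame('top')[185:285,220:380];t=cv2.resize(t,(560,350),interpolation=cv2.INTER_CUBIC)
cv2.imwrite('pics/w5.png',cv2.resize(a,None,fx=1.4,fy=1.4,interpolation=cv2.INTER_CUBIC)[:,:,::-1])
```

```text
turn [0. 0. 0.] shift [ 0.  -0.   0.1] clock 14.45
[548.  -78.3 128.2] [3.1 0.  3. ]
```

View pics/w5.png

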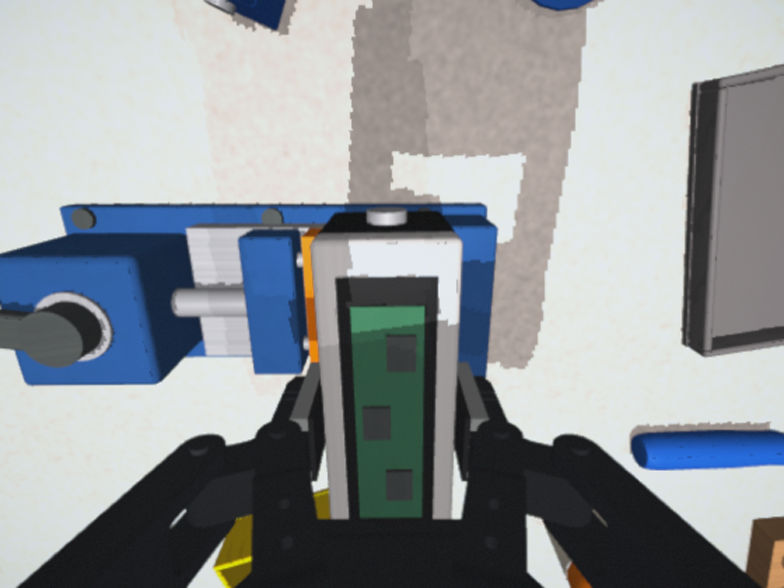

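Run:
```python
from h import *
np.set_printoptions(precision=2,suppress=True)
for i in range(3):
  s=telemetry.sense();print(s['clock'],s['eef_pos'],s['tcp_rot'],s['qpos'],s['qvel'])
  go(545.5,-82.5,100,2.994)
```

```text
14.5 [548.09 -78.44 128.53] [3.14 0.   2.99] [-0.15  0.36  1.88  0.    0.9  -1.57] [-0.   -0.01  0.   -0.   -0.   -0.  ]
turn [0. 0. 0.] shift [ 0.01 -0.02  0.14] clock 14.5
14.5 [548.09 -78.44 128.53] [3.14 0.   2.99] [-0.15  0.36  1.88  0.    0.9  -1.57] [-0.   -0.01  0.   -0.   -0.   -0.  ]
turn [0. 0. 0.] shift [ 0.01 -0.02  0.14] clock 14.5
14.5 [548.09 -78.44 128.53] [3.14 0.   2.99] [-0.15  0.36  1.88  0.    0.9  -1.57] [-0.   -0.01  0.   -0.   -0.   -0.  ]
turn [0. 0. 0.] shift [ 0.01 -0.02  0.14] clock 14.5
```

Run:
```python
from h import *
np.set_printoptions(precision=1,suppress=True)
y=-.147;ux=np.array([np.cos(y),np.sin(y)]);uy=np.array([-np.sin(y),np.cos(y)])
def rep(n,qs,z=54):
  w=np.array([at('wrist',np.array(q)/1.4,z) for q in qs]);r_=w-[545,-86];print(n,w.tolist(),'ux',r_@ux,'uy',r_@uy)
rep('inst front edge',[(313,236),(462,236)],151.5)
rep('fixed outer edge',[(495,226),(487,376)])
rep('slide',[(241,233),(251,373),(300,232),(303,371)])
rep('pad back',[(302,232),(309,360)])
rep('base end +y',[(487,206)],25)
rep('gear',[(46,384),(158,383)],75)
rep('axis',[(66,328)],89)
```

```text
inst front edge [[486.23912475073325, -90.61581367089588], [492.41692979656455, -48.75366812869491]] ux [-57.5 -57.5] uy [-13.2  29.1]
fixed outer edge [[512.1641812777704, -17.888863693471436], [598.5556255793064, -28.125388366181156]] ux [-42.5  44.5] uy [62.6 65.1]
slide [[496.7933793311455, -146.97417904869508], [576.729748369512, -162.28528237517787], [500.64305264033993, -117.00605813814855], [579.8775446981899, -132.5090769941503]] ux [-38.8  42.6 -39.3  41.3] uy [-67.4 -70.8 -37.2 -40.9]
pad back [[500.79133594686994, -115.99266259399354], [573.4449907092153, -127.64844325198433]] ux [-39.3  34.2] uy [-36.1 -37. ]
base end +y [[506.36269264721625, -15.284927747912107]] ux [-48.6] uy [64.3]
gear [[556.3111751106304, -258.7793885819791], [564.4557929196482, -202.11867770533027]] ux [36.5 36.3] uy [-169.3 -112. ]
axis [[523.1684347622968, -224.4238323921935]] ux [-1.3] uy [-140.1]
```

Request:
step_arm(
  moves=[
    [[0,0,0],[0.01,-0.022,0.1],-0.6],
    [[0,0,0],[0.01,-0.022,0.2],-0.6],
    [[0,0,0],[0.01,-0.022,0.2],-0.6],
    [[0,0,0],[0.01,-0.022,0.2],-0.6],
  ],
)

```text
clock: 14.9
eef_pos: [544.8, -83.0, 88.1]
tcp_rot: [3.142, 0.001, 2.994]
contact_force: [0.6, -0.7, -3.5]
opening: 0.505
grasp_force: 43.0
```

Run:
```python
from h import *
np.set_printoptions(precision=3,suppress=True)
go(546.5,-82.7,64,2.994);s=telemetry.sense();print(s['eef_pos'],s['tcp_rot'])
```

```text
turn [0.    0.002 0.   ] shift [-0.008  0.003  0.12 ] clock 14.9
[544.775 -83.038  88.075] [3.142 0.001 2.994]
```

Request:
step_arm(
  moves=[
    [[0,0,0],[-0.005,0,0.05],-0.6],
    [[0,0,0],[-0.005,0,0.09],-0.6],
    [[0,0,0],[-0.005,0,0.115],-0.6],
    [[0,0,0],[-0.005,0,0.12],-0.6],
    [[0,0,0],[-0.005,0,0.12],-0.6],
  ],
)

```text
clock: 15.4
eef_pos: [544.9, -83.6, 62.8]
tcp_rot: [3.142, -0.0, 2.994]
contact_force: [-0.8, -0.1, -3.9]
opening: 0.508
grasp_force: 43.1
```

Request:
step_arm(
  moves=[
    [[0,0,0],[-0.008,0.002,0.005],-0.6],
    [[0,0,0],[-0.008,0.002,0.01],-0.6],
    [[0,0,0],[-0.008,0.002,0.01],-0.6],
    [[0,0,0],[-0.008,0.002,0.01],-0.6],
  ],
)

```text
clock: 15.8
eef_pos: [545.3, -83.6, 62.5]
tcp_rot: [-3.141, -0.002, 2.994]
contact_force: [-12.8, 0.5, 23.8]
opening: 0.507
grasp_force: 46.1
```

Request:
step_arm(
  moves=[
    [[0,0,0],[0,0,-0.005],0.3],
    [[0,0,0],[0,0,-0.005],0.7],
    [[0,0,0],[0,0,-0.005],1],
    [[0,0,0],[0,0,-0.005],1],
    [[0,0,0],[0,0,-0.005],1],
  ],
)

```text
clock: 16.3
eef_pos: [546.7, -83.5, 61.8]
tcp_rot: [3.142, -0.0, 2.994]
contact_force: [-0.4, 0.5, -0.3]
opening: 1.001
grasp_force: 0.0
```

Request:
step_arm(
  moves=[
    [[0,0,0],[0,0,-0.1],1],
    [[0,0,0],[0,0,-0.3],1],
    [[0,0,0],[0,0,-0.5],1],
    [[0,0,0],[0,0,-0.75],1],
    [[0,0,0],[0,0,-0.95],1],
    [[0,0,0],[0,0,-0.95],1],
    [[0,0,0],[0,0,-0.95],1],
  ],
)

```text
clock: 17.0
eef_pos: [547.0, -83.5, 252.7]
tcp_rot: [-3.142, 0.002, 2.994]
contact_force: [-0.1, 0.2, -0.7]
opening: 1.003
grasp_force: 0.0
```

Run:
```python
from h import *
np.set_printoptions(precision=3,suppress=True)
im=save('wrist','w6')
s=telemetry.sense();print(s['eef_pos'],s['tcp_rot'])
for n,z in [('knob_grip',116),('crank_axis',116),('unfinished',30),('vise',0)]:
    print(n,[(round(m['conf'],2),np.array(m['xy']),at('wrist',m['xy'],z)) for m in imaging.mark_of('wrist',n)[:1]])
cv2.imwrite('pics/w6b.png',cv2.resize(im[100:270,40:360],None,fx=2.5,fy=2.5,interpolation=cv2.INTER_CUBIC)[:,:,::-1])
np.save('cal6.npy',np.array(cal('wrist')['cam_to_world']))
```

```text
[546.211 -83.376 251.292] [ 3.142 -0.001  2.994]
knob_grip [(0.59, array([ 67.3, 189.6]), array([ 509.77 , -275.997]))]
crank_axis [(0.7, array([119.7, 193.8]), array([ 520.745, -229.498]))]
unfinished [(0.84, array([277.7, 175.6]), array([544.367, -82.662]))]
vise []
```

View pics/w6b.png

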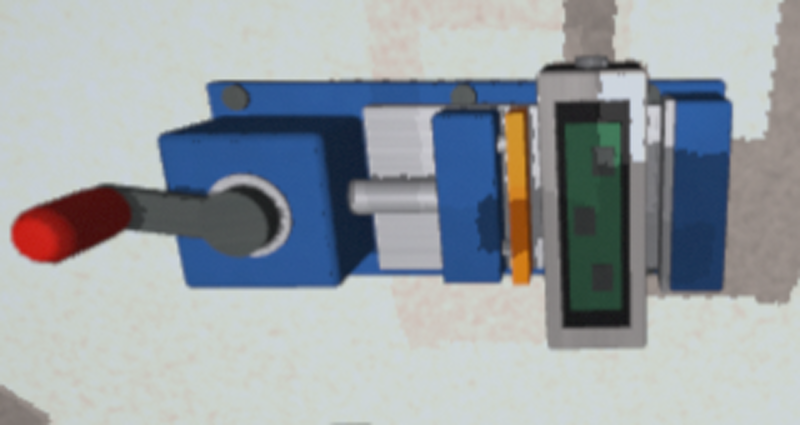

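Run:
```python
from h import *
np.set_printoptions(precision=1,suppress=True)
y=-.147;ux=np.array([np.cos(y),np.sin(y)]);uy=np.array([-np.sin(y),np.cos(y)])
def rep(n,qs,z=54):
  w=np.array([at('wrist',np.array(q)/2.5+[40,100],z) for q in qs]);r_=w-[545,-86];print(n,w.mean(0),'ux',r_@ux,(r_@ux).mean(),'uy',r_@uy,(r_@uy).mean())
rep('inst',[(540,72),(645,68),(548,347),(645,347)],86)
rep('fixed',[(668,100),(727,98),(670,290),(722,290)])
rep('slide',[(434,113),(498,108),(442,282),(502,280)])
rep('pad',[(507,110),(527,110),(513,283),(529,283)])
rep('knobtop',[(40,237)],134)
rep('knobbot',[(112,207)],90)
rep('hub',[(245,220)],92)
rep('gear',[(162,137),(322,133),(188,287),(337,287)],75)
```

```text
inst [543.5 -82.4] ux [-60.4 -61.8  57.1  57.1] -1.9830378226451568 uy [-17.9  23.  -17.2  25.5] 3.3561066670409847
fixed [550.1 -36.4] ux [-46.1 -46.9  42.2  42.2] -2.1809704305284345 uy [35.4 61.1 39.1 63.7] 49.8190354769431
slide [ 535.1 -138.9] ux [-40.6 -42.8  38.1  37.1] -2.050321802726323 uy [-67.  -38.9 -68.7 -40.4] -53.74286531293286
pad [ 538.8 -116.4] ux [-41.9 -41.9  38.6  38.6] -1.6534214993111185 uy [-35.  -26.2 -35.2 -27.7] -31.024773206296718
knobtop [ 509.8 -273.9] ux [-7.3] -7.310943616174228 uy [-191.] -191.00002167924129
knobbot [ 509.7 -275.2] ux [-7.2] -7.16530358191395 uy [-192.3] -192.30199539932588
hub [ 522.4 -222.9] ux [-2.3] -2.3048231840959694 uy [-138.8] -138.7834360636922
gear [ 523.5 -227.4] ux [-33.2 -35.   32.8  32.9] -0.6018989178380654 uy [-175.4 -109.5 -176.3 -110.9] -143.03080582686118
```

Instrument centre and jaw centres agree within 0.3 mm along x, and it lies square in the gap. Knob top at world (510,-275), axis at (523,-228); distance 49 mm as expected. Now the knob.

Run:
```python
from h import *
go(509.7,-275.3,170,2.994)
```

```text
turn [-0.    -0.003 -0.   ] shift [ 0.0364 -0.976   0.4018] clock 17.25
```

Request:
step_arm(
  moves=[
    [[0,0,0],[0.01,-0.24,0],1],
    [[0,0,0],[0.02,-0.48,0.1],1],
    [[0,0,0],[0.036,-0.72,0.2],1],
    [[0,0,0],[0.036,-0.94,0.3],1],
    [[0,0,0],[0.036,-0.98,0.4],1],
    [[0,0,0],[0.036,-0.98,0.4],1],
    [[0,0,0],[0.036,-0.98,0.4],1],
  ],
)

```text
clock: 17.95
eef_pos: [510.1, -275.7, 171.2]
tcp_rot: [3.141, -0.002, 2.993]
contact_force: [0.5, 0.3, 0.5]
opening: 0.998
grasp_force: 0.0
```

Run:
```python
from h import *
np.set_printoptions(precision=1,suppress=True)
im=imaging.grab_frame('wrist');s=telemetry.sense();print(s['eef_pos'])
H,S,V=cv2.split(cv2.cvtColor(im,cv2.COLOR_RGB2HSV))
m=(((H<5)|(H>174))&(S>150)&(V>60)).astype(np.uint8);n,l,st,c=cv2.connectedComponentsWithStats(m)
for i in range(1,n):
  if st[i,4]>100: print(st[i],c[i],at('wrist',c[i],116),at('wrist',c[i],134))
print([(m['conf'],m['xy'],at('wrist',m['xy'],116)) for m in imaging.mark_of('wrist','knob_grip')[:1]])
go(509.7,-275.3,100,2.994)
```

```text
[ 510.9 -275.5  172.1]
[ 259  210   30   45 1088] [273.7 232.3] [ 513.  -278.2] [ 505.4 -276.8]
[(0.72, [272.9, 233.2], array([ 513.6, -278.9]))]
turn [0. 0. 0.] shift [ 0.  -0.   0.4] clock 18.05
```

Request:
step_arm(
  moves=[
    [[0,0,0],[0,-0.006,0.12],1],
    [[0,0,0],[0,-0.006,0.24],1],
    [[0,0,0],[0,-0.006,0.34],1],
    [[0,0,0],[0,-0.006,0.36],1],
    [[0,0,0],[0,-0.006,0.36],1],
  ],
)

```text
clock: 18.55
eef_pos: [510.9, -276.7, 100.4]
tcp_rot: [3.142, 0.0, 2.995]
contact_force: [-0.5, -0.5, 0.8]
opening: 1.002
grasp_force: 0.0
```

Request:
step_arm(
  moves=[
    [[0,0,0],[0,0,0],-0.9],
    [[0,0,0],[0,0,0],-0.9],
    [[0,0,0],[0,0,0],-0.9],
    [[0,0,0],[0,0,0],-0.9],
    [[0,0,0],[0,0,0],-0.9],
    [[0,0,0],[0,0,0],-0.9],
    [[0,0,0],[0,0,0],-0.9],
  ],
  squeeze=30,
)

```text
clock: 19.25
eef_pos: [510.8, -278.6, 100.6]
tcp_rot: [-3.14, 0.001, 2.994]
contact_force: [-1.9, -4.3, 4.1]
opening: 0.241
grasp_force: 31.4
```

```bash
cat > circ.py <<'E'
from h import *
import sys
def plan(A,r,th0,dth,n,cmd):  # cmd: commanded TCP xy now
    R=Ro.from_euler('xyz',[np.pi,0,2.994])
    for k in range(1,n+1):
        t=th0+dth*k;p=np.array(A)+r*np.array([np.cos(t),np.sin(t)])
        d=R.inv().apply([p[0]-cmd[0],p[1]-cmd[1],0])/200;print(f'{t:.2f} [{d[0]:.3f}, {d[1]:.3f}]')
E
python3 - <<'E'
from circ import *
s=telemetry.sense();p=s['eef_pos'];print(p,s['contact_force'],s['opening'])
A=np.array([523.3,-227.8]);d=p[:2]-A;print(np.hypot(*d),np.arctan2(d[1],d[0]))
plan(A,50,np.arctan2(d[1],d[0]),-.3,8,p)
E
```

```text
[ 510.83395675 -278.55294507  100.63001481] [-1.91073353 -4.3202737   4.07554852] 0.2408458160686875
52.261493164835095 -1.8116503564698079
-2.11 [0.071, 0.029]
-2.41 [0.135, 0.068]
-2.71 [0.185, 0.124]
-3.01 [0.216, 0.192]
-3.31 [0.226, 0.266]
-3.61 [0.213, 0.339]
-3.91 [0.179, 0.406]
-4.21 [0.127, 0.459]
```

Run:
```python
from circ import *
plan((523,-230.3),50,-1.82,-.3,8,(511,-277))
```

```text
-2.12 [0.073, 0.010]
-2.42 [0.136, 0.049]
-2.72 [0.186, 0.105]
-3.02 [0.216, 0.173]
-3.32 [0.225, 0.247]
-3.62 [0.211, 0.321]
-3.92 [0.177, 0.387]
-4.22 [0.124, 0.440]
```

Request:
step_arm(
  moves=[
    [[0,0,0],[0.073,0.01,0],-0.9],
    [[0,0,0],[0.136,0.049,0],-0.9],
    [[0,0,0],[0.186,0.105,0],-0.9],
    [[0,0,0],[0.216,0.173,0],-0.9],
    [[0,0,0],[0.216,0.173,0],-0.9],
  ],
)

```text
clock: 19.75
eef_pos: [474.7, -235.9, 100.7]
tcp_rot: [3.141, 0.005, 2.993]
contact_force: [6.7, 2.6, -1.2]
opening: 0.241
grasp_force: 31.0
```

Run:
```python
from circ import *
s=telemetry.sense();print(s['eef_pos'],s['contact_force'],s['opening'])
cmd=np.array([523,-230.3])+50*np.array([np.cos(-3.02),np.sin(-3.02)]);print(cmd)
plan((523,-230.3),50,-3.02,-.3,8,cmd)
```

```text
[ 474.73278161 -235.93378474  100.67624471] [ 6.745267    2.60432248 -1.17882198] 0.24133305382703268
[ 473.36916416 -236.36466275]
-3.32 [0.009, 0.074]
-3.62 [-0.005, 0.148]
-3.92 [-0.039, 0.214]
-4.22 [-0.092, 0.267]
-4.52 [-0.158, 0.302]
-4.82 [-0.231, 0.316]
-5.12 [-0.305, 0.308]
-5.42 [-0.374, 0.278]
```

Request:
step_arm(
  moves=[
    [[0,0,0],[0.002,0.075,0],-0.9],
    [[0,0,0],[-0.012,0.149,0],-0.9],
    [[0,0,0],[-0.046,0.215,0],-0.9],
    [[0,0,0],[-0.099,0.268,0],-0.9],
    [[0,0,0],[-0.165,0.303,0],-0.9],
    [[0,0,0],[-0.238,0.317,0],-0.9],
    [[0,0,0],[-0.312,0.309,0],-0.9],
    [[0,0,0],[-0.381,0.279,0],-0.9],
  ],
)

```text
clock: 20.55
eef_pos: [557.1, -192.3, 100.5]
tcp_rot: [3.141, -0.0, 2.994]
contact_force: [-6.5, -3.9, 8.0]
opening: 0.244
grasp_force: 32.1
```

Run:
```python
from circ import *
s=telemetry.sense();p=s['eef_pos'];print(p,s['contact_force'],s['opening'])
A=np.array([524.5,-230.3]);d=p[:2]-A;print(np.hypot(*d),np.arctan2(d[1],d[0])-2*np.pi)
cmd=A+50*np.array([np.cos(-5.42),np.sin(-5.42)]);print(cmd)
plan(A,50,-5.42,-.3,8,cmd)
```

```text
[ 557.12052707 -192.27649834  100.47467369] [-6.51661944 -3.91166968  7.95222496] 0.24369645421461833
50.09875711965877 -5.421454059354268
[ 557.00101005 -192.30415357]
-5.72 [-0.057, -0.049]
-6.02 [-0.096, -0.112]
-6.32 [-0.116, -0.184]
-6.62 [-0.113, -0.259]
-6.92 [-0.088, -0.329]
-7.22 [-0.043, -0.389]
-7.52 [0.017, -0.433]
-7.82 [0.088, -0.458]
```

Request:
step_arm(
  moves=[
    [[0,0,0],[-0.057,-0.049,0],-0.9],
    [[0,0,0],[-0.096,-0.112,0],-0.9],
    [[0,0,0],[-0.116,-0.184,0],-0.9],
    [[0,0,0],[-0.113,-0.259,0],-0.9],
    [[0,0,0],[-0.088,-0.329,0],-0.9],
    [[0,0,0],[-0.043,-0.389,0],-0.9],
    [[0,0,0],[0.017,-0.433,0],-0.9],
    [[0,0,0],[0.088,-0.458,0],-0.9],
  ],
)

```text
clock: 21.35
eef_pos: [526.4, -280.8, 100.5]
tcp_rot: [3.141, 0.002, 2.993]
contact_force: [2.0, 8.9, 6.6]
opening: 0.245
grasp_force: 31.9
```

Run:
```python
from circ import *
s=telemetry.sense();p=s['eef_pos'];print(p,s['contact_force'],s['opening'])
A=np.array([524.5,-230.3]);d=p[:2]-A;print(np.hypot(*d),np.arctan2(d[1],d[0])-2*np.pi)
cmd=A+50*np.array([np.cos(-7.82),np.sin(-7.82)])
plan(A,50,-7.82,-.3,8,cmd)
```

```text
[ 526.43479865 -280.79643139  100.53529573] [1.99192196 8.90646233 6.64533037] 0.2451076325790214
50.53348423720632 -7.815684815481396
-8.12 [0.075, -0.002]
-8.42 [0.147, 0.017]
-8.72 [0.210, 0.058]
-9.02 [0.258, 0.115]
-9.32 [0.287, 0.183]
-9.62 [0.295, 0.258]
-9.92 [0.280, 0.331]
-10.22 [0.245, 0.397]
```

Request:
step_arm(
  moves=[
    [[0,0,0],[0.075,-0.002,0],-0.9],
    [[0,0,0],[0.147,0.017,0],-0.9],
    [[0,0,0],[0.21,0.058,0],-0.9],
    [[0,0,0],[0.258,0.115,0],-0.9],
    [[0,0,0],[0.287,0.183,0],-0.9],
    [[0,0,0],[0.295,0.258,0],-0.9],
    [[0,0,0],[0.28,0.331,0],-0.9],
    [[0,0,0],[0.245,0.397,0],-0.9],
  ],
  squeeze=50,
)

```text
clock: 22.15
eef_pos: [489.4, -194.7, 100.6]
tcp_rot: [-3.141, 0.001, 2.994]
contact_force: [3.0, -8.3, 4.3]
opening: 0.241
grasp_force: 49.7
```

Run:
```python
from circ import *
s=telemetry.sense();p=s['eef_pos'];print(p,s['contact_force'],s['opening'])
A=np.array([524.5,-230.3]);d=p[:2]-A;print(np.hypot(*d),np.arctan2(d[1],d[0])-4*np.pi)
cmd=A+50*np.array([np.cos(-10.22),np.sin(-10.22)])
plan(A,50,-10.22,-.2,7,cmd)
```

```text
[ 489.40008281 -194.7196915   100.60950789] [ 3.02117661 -8.31032995  4.33828592] 0.240660248040475
49.97962124419805 -10.216972705688121
-10.42 [-0.034, 0.037]
-10.62 [-0.074, 0.066]
-10.82 [-0.120, 0.086]
-11.02 [-0.169, 0.097]
-11.22 [-0.219, 0.098]
-11.42 [-0.268, 0.090]
-11.62 [-0.314, 0.071]
```

Continue to the expected stop (about -11.3), watching the force.

Request:
step_arm(
  moves=[
    [[0,0,0],[-0.034,0.037,0],-0.9],
    [[0,0,0],[-0.074,0.066,0],-0.9],
    [[0,0,0],[-0.12,0.086,0],-0.9],
    [[0,0,0],[-0.169,0.097,0],-0.9],
    [[0,0,0],[-0.219,0.098,0],-0.9],
    [[0,0,0],[-0.24,0.095,0],-0.9],
    [[0,0,0],[-0.24,0.095,0],-0.9],
  ],
)

```text
clock: 22.85
eef_pos: [538.9, -182.6, 100.5]
tcp_rot: [3.141, -0.002, 2.994]
contact_force: [-4.0, 1.2, 13.8]
opening: 0.239
grasp_force: 50.8
```

Run:
```python
from circ import *
s=telemetry.sense();p=s['eef_pos'];print(p,s['contact_force'],s['opening'])
A=np.array([524.5,-230.3]);d=p[:2]-A;print(np.hypot(*d),np.arctan2(d[1],d[0])-4*np.pi)
```

```text
[ 538.90291999 -182.61350545  100.49650521] [-3.98000454  1.15952679 13.75995066] 0.2393549676419541
49.814113124443296 -11.288895654549771
```

Request:
step_arm(
  moves=[
    [[0,0,0],[-0.012,-0.002,0],-0.9],
    [[0,0,0],[-0.024,-0.004,0],-0.9],
    [[0,0,0],[-0.024,-0.004,0],-0.9],
  ],
)

```text
clock: 23.15
eef_pos: [539.4, -182.7, 100.2]
tcp_rot: [3.139, -0.01, 2.994]
contact_force: [-18.7, 6.4, 26.7]
opening: 0.242
grasp_force: 52.3
```

The stop is reached (0.5 mm of movement against 20 N). Relax, release and look.

Request:
step_arm(
  moves=[
    [[0,0,0],[0.022,0.004,0],-0.9],
    [[0,0,0],[0.022,0.004,0],-0.9],
    [[0,0,0],[0.022,0.004,0],0.5],
    [[0,0,0],[0.022,0.004,0],1],
    [[0,0,0],[0.022,0.004,0],1],
    [[0,0,0],[0.022,0.004,0],1],
    [[0,0,0],[0.022,0.004,0],1],
  ],
)

```text
clock: 23.85
eef_pos: [539.4, -183.4, 99.7]
tcp_rot: [3.141, -0.0, 2.994]
contact_force: [-0.5, 0.4, 0.0]
opening: 0.999
grasp_force: 0.0
```

Request:
step_arm(
  moves=[
    [[0,0,0],[0,0,-0.1],1],
    [[0,0,0],[0,0,-0.3],1],
    [[0,0,0],[0,0,-0.5],1],
    [[0,0,0],[0.05,0.2,-0.7],1],
    [[0,0,0],[0.05,0.4,-0.8],1],
    [[0,0,0],[0.05,0.4,-0.8],1],
    [[0,0,0],[0.05,0.4,-0.8],1],
  ],
)

```text
clock: 24.55
eef_pos: [541.7, -102.1, 260.5]
tcp_rot: [-3.141, 0.001, 2.996]
contact_force: [0.2, 0.1, -0.8]
opening: 1.0
grasp_force: 0.0
```

Run:
```python
from h import *
im=save('wrist','w7');s=telemetry.sense();print(s['eef_pos'],s['contact_force'])
t=imaging.grab_frame('top')[185:285,115:375];si=imaging.grab_frame('side')[150:290,190:345]
a=cv2.resize(im[60:270],(560,210));b=cv2.resize(t,(480,185));c=cv2.resize(si,(320,289))
W=np.zeros((600,800,3),np.uint8);a=cv2.resize(im[70:250,60:400],(580,307));W[:307,:580]=a;W[311:496,:480]=b;W[311:600,480:800]=c
cv2.imwrite('pics/end.png',W[:,:,::-1])
```

```text
[ 541.0644374  -102.86713483  259.57933129] [-0.31186041 -1.05952507  0.15378479]
```

View pics/end.png

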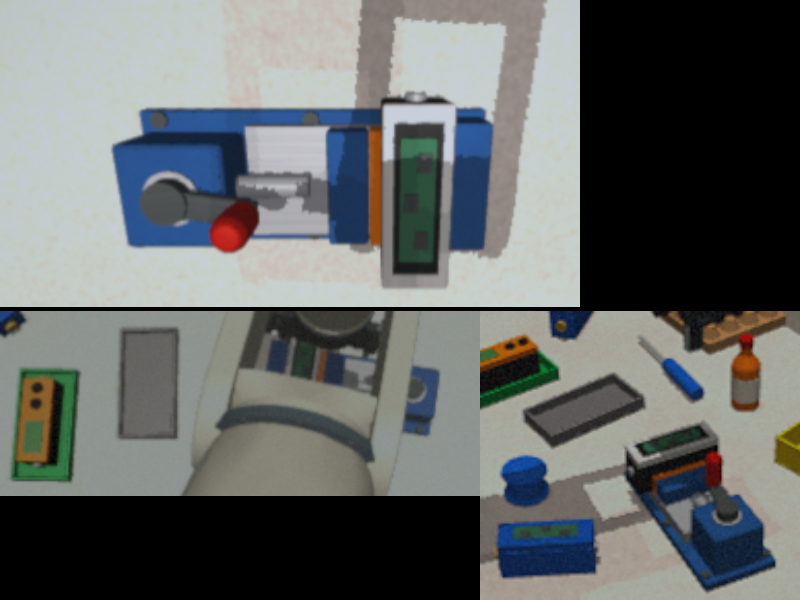

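The wrist view shows the aluminium instrument pressed squarely between pad (375,185) and fixed jaw (470,185). The finished one lies in the green tray, nothing else has moved, and the gripper is clear.

```bash
python3 -c "
from rig import r
print(r.sign_off())"
```

```text
the job is handed in; nothing more can be done
None
```

The job is handed in at about 25 s on the clock: the finished instrument lies flat in the green tray, and the unfinished one is centred in the vise and clamped squarely, with the crank turned to the screw's stop.

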